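# Load the bulb changer and hold it extended

### The arm

A 6-joint arm with a two-finger parallel gripper is mounted at the origin on a cart in front of the work surface, level with it; the furniture and walls round the work are solid. World frame = base frame: x ahead of the robot, y to its left, z up, the work surface at z = 0. Lengths are in mm, angles in rad, forces in N, time in s.
With the tool pointing down it reaches from about 325 to 900 mm from the base axis. Payload 3.5 kg.
Tool frame: the origin (TCP) lies midway between the tips of the shut fingers; the grasp point (between the pads) lies 19 mm behind it; y points along the fingers, x is the direction in which the jaws open and shut, and the axes are right-handed (so a half turn about y gives the same grasp; the last joint's range is limited). The gripper opens to 85 mm and grips with 20 to 120 N. Pads are 22 mm wide; open, the fingers measure 114 mm over their backs; the gripper's body (76 mm by 85 mm) begins 54 mm behind the grasp point. The pads swing forward as they close: fully open they stand 13 mm farther back than shut.
Start: joints at [1.148, 0.276, -0.026, 1.268, 0, 1.467], TCP at [196.492, 593.307, 208.013] pointing down, gripper open.
Joint ranges: [-3.12, 3.12], [-0.85, 1.88], [-1.08, 1.24], [-1.95, 2.15], [-1.57, 1.53], [-3.14, 3.14]. Speed limits (rad/s): [2.57, 2.57, 3.14, 3.14, 3.14, 3.14].

### API

Orientations are given as a unit quaternion [w, x, y, z].
In Python, from rig import arm gives the robot as it stands. The module is installed in compiled form; this text tells all that it offers.
- The arm moves only by the tool step_arm, never from a script. Its arguments are lists of equal length, an entry for each row: "offset": the shift along the tool's x, y, z in m, a list of three; "twist": the turn, a rotation vector about the tool's x, y, z in rad, a list of three; "claw": the opening in per cent of the stroke, from 0 (shut) to 100 (fully open). In form: {"offset": [[dx, dy, dz], ...], "twist": [[rx, ry, rz], ...], "claw": [claw, ...]}. A call has 1 to 12 rows; each row shifts and turns the commanded pose from where the row before left it, along the tool's axes as they then stand; what a row does not reach is not made up. A row lasts 1/10 s, in which the tool goes at most 50 mm and 8.59 degrees, less where a joint would pass 70% of its speed; a pose out of reach is approached as far as the arm can. A call with a gripper value outside its range is refused whole. The fingers move at their own pace and stop on an object; "grip_force" is the grip in N (left out, the last holds). Time passes only in rows, so rows that do not move let the fingers close. It gives the time, the measured TCP pose, the force and the opening at its end, in the units of the state.
- arm.state(): the state, without advancing time (a new reading comes with each control period).
- arm.get_image(name): name is "side" or "top"; returns a dict with "frame" (400x640x3 uint8, blue, green, red), "z_map" (400x640 float32, mm along the optical axis (not along the pixel's ray), 0 where there is no reading), "camera_matrix" (3x3 intrinsics, pixels), "dist_coeffs" ([k1, k2, p1, p2, k3] as OpenCV has them; the pictures are not rectified), "R" (3x3) and "t" (3): a world point X has camera coordinates R X + t. Camera axes: x right, y down, z forward; pixel columns grow to the right and rows downward; lengths in mm; the calibration is good to about 2 mm. A picture is of the moment at which its call begins.
- arm.close_job(): hands the job in, once; it reports no verdict.
The state is a dict: "t": time; "q": joint angles; "qvel": joint speeds; "joint_torque": joint torques, N m; "position": TCP position; "tcp_rot": TCP orientation; "force": force on the tool from outside, world axes, zero at the start; "ft_torque": the same for the moment, N m; "finger_gap": opening from 0.0 (shut) to 1.0 (fully open).
Only numpy, scipy, OpenCV 4.12 (cv2) and the standard library are available. Lean on these libraries where they do the work, as an engineer would, in place of code of your own. Each camera call takes 0.05 s, during which the arm holds its last target.

### The job

Take the one tall bulb out of the pocket tray and seat it, pins up, fully down in the socket on top of the telescopic bulb-changer pole, then let go of it. Now squeeze the button on the side of the pole's head fully in with the fingers and, keeping it squeezed, pull the head straight up past the first stop to the second stop. Finish while still holding the head up there with the button squeezed in and the bulb in its socket; leave the short bulbs in the tray and the tape roll, teaspoon and noodle packet where they are.

Things in the scene. Friction and masses are not known exactly. Their poses are not given: they have to be found in the camera images.
- tall_bulb_middle (a point): Tall capsule bulb, loose, 20 g: round clear body 16 mm thick, 40 mm high, tapering to a 13 mm foot, white ceramic base at the upper end with two 5 mm metal pins standing up from it. Point half-way up the body, 20 mm above the foot; z towards the pins. It stands pins up in any one of the tray's three pockets, 24 mm of body above the tray; short bulbs fill the others.
- tall_bulb: The tall bulb itself; origin at the centre of its foot, z towards the pins.
- short_bulb_a_middle (a point): A short bulb, same 16 mm diameter and pins but only 24 mm high (8 mm of body shows above the tray); point half-way up its 24 mm body. Not to be moved.
- short_bulb_b_middle (a point): The other short bulb, the same as the first. Not to be moved.
- bulb_tray: White pocket tray, fixed, 50 mm (its x) by 130 mm (its y) by 22 mm high; origin at the centre of its underside. Three round pockets 17.5 mm wide and 16 mm deep in a row at y = -40, 0 and +40 mm.
- pole: Telescopic bulb-changer pole standing upright on a round weighted foot 100 mm across, fixed. Origin at the centre of the underside of the foot, z up. The outer tube is 24 mm thick (27 mm at its collars) and its top end is at z = 125 mm. The pole's x axis points from the button side of the head to the opposite side, so the button is on the -x side (towards the robot when the yaw is 0).
- pole_head: Square grey head on the inner tube, 30 x 30 mm, 34 mm high; origin at the centre of its underside, axes as the pole's; slides only up and down. Pinch it over its -x and +x faces, so that one finger pushes the button flush and the other bears on the opposite face (20 N or more does it). Unlatched, only its weight (0.25 kg with bulb) and about 1 N of friction resist the pull.
- head_middle (a point): Centre of the 30 x 30 x 34 mm head, 17 mm above its underside; axes as the pole's.
- socket_floor (a point): Centre of the floor of the socket in the top of the head: a round hole 17.5 mm wide and 16 mm deep, open at the top, 18 mm above the head's underside. A seated bulb stands with its foot on this point and its middle 20 mm above it. Axes as the pole's.
- button_face (a point): Centre of the outer face of the round push button, 15 mm in diameter, which stands 6 mm out of the -x face of the head, 9 mm above the head's underside.
- button (a joint): How far the button is pushed in, m: 0 out, 0.006 flush with the head. A spring pushes it out (about 2 N at first, 6.5 N flush). The head is unlatched above about 0.0045; with the button out the head is locked at home and at both stops; let out between stops, the latch rubs inside the tube and jams the head there until it is squeezed again or moved by some 10 N into the next stop.
- extension (a joint): Height of the head above home, m: 0 home, 0.040 first stop (a latch only, passed freely while the button is squeezed), 0.080 second stop, a hard end.
- tape_roll: Roll of masking tape, 100 mm across and 25 mm high, lying loose; bystander.
- teaspoon: Steel teaspoon, 130 mm long, lying loose; bystander.
- noodle_pack: Green noodle packet, 120 x 206 x 30 mm, lying loose; bystander.
There are look-alikes about, which are no part of the job. Leave any green look-alike of the pole alone.

How it is judged (in metres and radians):
On the way, in this order (a step that is already met when the one before it is completed fails the run):
1. the tall bulb is lifted out of its pocket in the fingers (height (world z) of tall_bulb_middle above 0.05 m and contact force between the fingers and tall_bulb above 0.5 N), for 0.1 s.
2. the tall bulb stands fully down, pins up, in the socket of the head at home, and is let go (horizontal distance between tall_bulb_middle and socket_floor below 0.005 m and z of tall_bulb_middle in the frame of socket_floor between 0.017 and 0.023 m and angle between tall_bulb_middle's own z axis and vertical below 0.25 rad and contact force between the fingers and tall_bulb below 0.1 N and value of joint extension below 0.01 m), for 0.2 s.
3. the button is squeezed in while the head is still at home (value of joint button above 0.0045 m and contact force between the fingers and pole_head above 3 N and value of joint extension below 0.01 m), for 0.05 s.
4. the head is at the second stop with the button squeezed in (value of joint button above 0.0045 m and contact force between the fingers and pole_head above 3 N and value of joint extension above 0.076 m), for 0.1 s.
At the end, for the whole second after the job is handed in: The head is held still at the second stop (over 76 of 80 mm), gripped with more than 3 N, the button in more than 4.5 mm; the tall bulb stands pins up in the socket (within 5 mm of its axis, 3 mm of fully down, tilt under 0.25 rad), not touched by the fingers (all of step 4 and horizontal distance between tall_bulb_middle and socket_floor below 0.005 m and z of tall_bulb_middle in the frame of socket_floor between 0.017 and 0.023 m and angle between tall_bulb_middle's own z axis and vertical below 0.25 rad and contact force between the fingers and tall_bulb below 0.1 N and linear speed of pole_head below 0.02 m/s); the arm keeps its last pose, push and grip.
It fails at once if a short bulb is moved more than 15 mm (distance of any of short_bulb_a_middle, short_bulb_b_middle from where it was at the start of the episode above 0.015 m).
It fails at once if the tape roll, teaspoon or noodle packet is moved more than 20 mm (distance of any of tape_roll, teaspoon, noodle_pack from where it was at the start of the episode above 0.02 m).
It also fails if it takes over 43 s, if anything falls off the work surface, if the arm or the gripper's body presses on something with over 40 N, if the wrist force passes 120 N, or if a joint passes its speed limit or range.

## Working session

There is one attempt and no reset: what is moved stays moved. The work goes in short steps, Python scripts to look and compute and a tool call to move; the robot and the scene stay as the last step left them, time stands still between calls to the robot, and variables do not carry over. Pictures are saved under pics/ and viewed, and the job is handed in when it is done.

Besides the shell and the picture viewer there is one more tool, called after "Emit:" in YAML: its name, and indented under it one key for each argument. step_arm: Moves the arm, as the interface text tells. Its arguments: {"type":"object","properties":{"offset":{"type":"array"},"twist":{"type":"array"},"claw":{"type":"array"},"grip_force":{"type":"number"}},"required":["offset","twist","claw"]}

```bash
mkdir -p pics; python3 - <<'E'
from rig import arm
import cv2,pickle
s=arm.state();print(s)
d={}
for n in("top","side"):
    im=arm.get_image(n);d[n]=im;cv2.imwrite(f"pics/{n}0.png",im["frame"])
    print(n,im["camera_matrix"],im["dist_coeffs"],im["R"],im["t"], -im["R"].T@im["t"])
pickle.dump(d,open("d0.pkl","wb"))
E
```

```text
{'t': 0.0, 'q': array([ 1.14762515e+00,  2.77140970e-01, -2.79127623e-02,  1.26798689e+00,
        5.50269108e-05,  1.46741226e+00]), 'qvel': array([-6.04343088e-05,  9.74990405e-04,  3.69859974e-04, -1.05286045e-03,
        5.43317042e-04,  1.03556099e-05]), 'joint_torque': array([ 8.62241413e-04, -4.45505440e+01,  2.95203352e+01,  1.63768820e-02,
       -2.53664793e-04, -4.04990772e-06]), 'position': array([196.11513978, 592.55090044, 206.83978573]), 'tcp_rot': array([-0.57284947,  0.57360719,  0.41331782, -0.41471274]), 'force': array([-0.23825784,  0.58189803, -0.24650239]), 'ft_torque': array([-0.00205894,  0.02888702, -0.03946522]), 'finger_gap': 0.9968322704143728}
top [[393.3565326    0.         317.12949289]
 [  0.         393.3565326  202.97315178]
 [  0.           0.           1.        ]] [-0.02754095  0.          0.          0.          0.        ] [[-2.47247813e-03 -9.99909757e-01  1.32047123e-02]
 [-9.83044953e-01  9.27964392e-06 -1.83364718e-01]
 [ 1.83348048e-01 -1.34341910e-02 -9.82956263e-01]] [ -69.7459023   471.35282348 1099.13338486] [ 261.66460853  -54.97801437 1167.75049705]
side [[385.63565571   0.         322.37251258]
 [  0.         385.63565571 203.67709665]
 [  0.           0.           1.        ]] [-0.01570694  0.          0.          0.          0.        ] [[ 0.93072312 -0.3651496   0.02049982]
 [-0.17011007 -0.48184823 -0.85958411]
 [ 0.32375459  0.79654759 -0.51058291]] [-441.01335239  140.41601461  859.07815133] [ 156.2170053  -777.67326706  568.37068994]
```

View pics/top0.png

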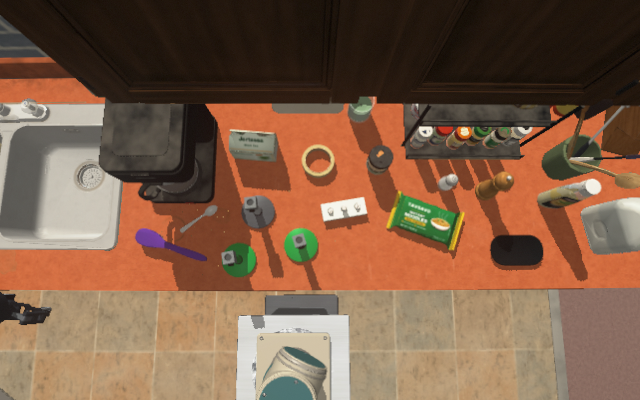

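View pics/side0.png

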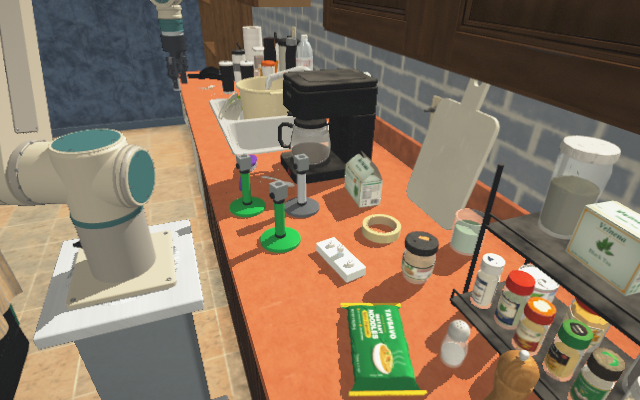

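The top view shows the grey pole (head ~(250,203), foot ~(258,212)), two green look-alikes (228,258 and 299,240), and the tray at (344,210). Next I'll crop these closer.

```bash
python3 - <<'E'
import cv2,pickle,numpy as np
d=pickle.load(open("d0.pkl","rb"))
def crop(n,x0,y0,w,h,s):
    return cv2.resize(d[n]["frame"][y0:y0+h,x0:x0+w],None,fx=s,fy=s,interpolation=cv2.INTER_CUBIC)
a=crop("top",310,190,65,40,6);b=crop("top",230,185,65,50,6)
c=crop("side",310,230,65,55,6);e=crop("side",275,145,65,75,6)
def stack(p,q):
    h=max(p.shape[0],q.shape[0]);o=np.zeros((h,p.shape[1]+q.shape[1],3),np.uint8);o[:p.shape[0],:p.shape[1]]=p;o[:q.shape[0],p.shape[1]:]=q;return o
cv2.imwrite("pics/ct.png",stack(a,b));cv2.imwrite("pics/cs.png",stack(c,e))
E
```

```text
(no output)
```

View pics/ct.png

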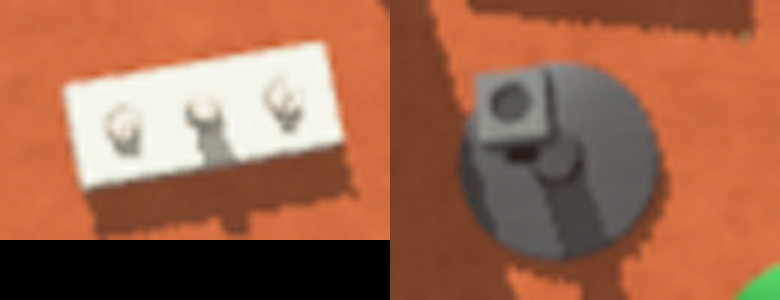

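View pics/cs.png

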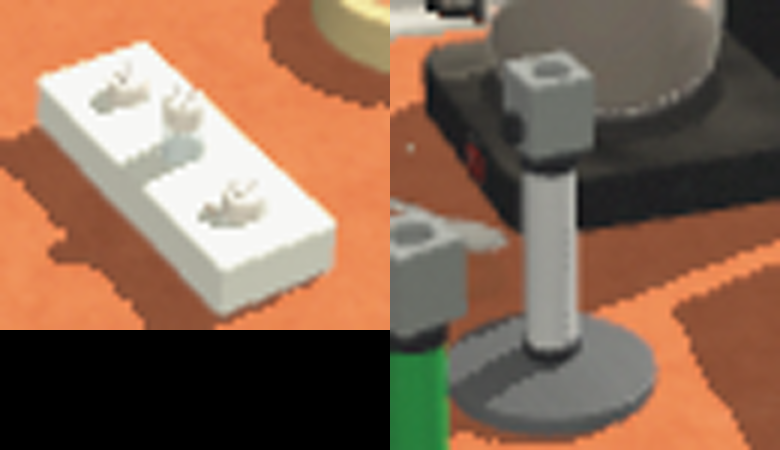

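```bash
cat >h.py <<'E'
import cv2,numpy as np
def ray(im,px):
    p=cv2.undistortPoints(np.array([[px]],float),im["camera_matrix"],im["dist_coeffs"])[0,0]
    R=im["R"];c=-R.T@im["t"];d=R.T@np.array([p[0],p[1],1]);return c,d
def onz(im,px,z):
    c,d=ray(im,px);return c+d*(z-c[2])/d[2]
def zpt(im,px):
    z=im["z_map"][int(round(px[1])),int(round(px[0]))];c,d=ray(im,px);return c+d*z
def tri(im1,p1,im2,p2):
    c1,d1=ray(im1,p1);c2,d2=ray(im2,p2)
    s=np.linalg.lstsq(np.c_[d1,-d2],c2-c1,rcond=None)[0]
    a=c1+s[0]*d1;b=c2+s[1]*d2;return (a+b)/2,np.linalg.norm(a-b)
def proj(im,X):
    return cv2.projectPoints(np.array([X],float),cv2.Rodrigues(im["R"])[0],im["t"],im["camera_matrix"],im["dist_coeffs"])[0][0,0]
E
python3 - <<'E'
import pickle
from h import *
d=pickle.load(open("d0.pkl","rb"));T=d["top"];S=d["side"]
def cloud(im):
    h,w=im["z_map"].shape
    u,v=np.meshgrid(np.arange(w),np.arange(h))
    p=cv2.undistortPoints(np.stack([u,v],-1).reshape(-1,1,2).astype(float),im["camera_matrix"],im["dist_coeffs"]).reshape(-1,2)
    X=np.c_[p,np.ones(len(p))]*im["z_map"].reshape(-1,1)
    return ((X-im["t"])@im["R"]).reshape(h,w,3)
cT=cloud(T);cS=cloud(S)
np.savez("c.npz",T=cT,S=cS)
# tray
f=T["frame"].astype(int)
m=np.zeros((400,640),np.uint8);m[185:235,310:380]=(f[185:235,310:380].min(-1)>150)*255
c=max(cv2.findContours(m,0,2)[0],key=cv2.contourArea)
P=np.array([onz(T,q[0],22)[:2] for q in c],np.float32)
print("tray",cv2.minAreaRect(P),"depth z",np.median(cT[200:215,330:360,2]))
# table
print("table z",np.median(cT[225:235,330:360,2]))
for n,C,im,(x0,y0,x1,y1) in(("T",cT,T,(235,190,275,235)),("S",cS,S,(285,145,325,215))):
    r=C[y0:y1,x0:x1];z=r[...,2];k=(z>100)&(z<260)
    zz=z[k];print(n,k.sum(),np.percentile(zz,[5,50,80,95,99]))
    k=z>np.percentile(zz,60)-3 if n=="T" else z>160
    k&=z<230
    print(r[k][:,:2].min(0),r[k][:,:2].max(0), cv2.minAreaRect(r[k][:,:2].astype(np.float32)))
# hole in socket & pins approx depth
for px in [(249,198),(253,196)]:print(zpt(T,px))
print(np.round(cT[194:214,252,2]))
print("hole", tri(T,(230+512/6-.4,185+101/6-.4),S,(275+(550-390)/6-.4,145+70/6-.4)))
print("bulbtops")
for a,b in(((205,107),(182,112)),):
    print(tri(T,(310+a/6-.4,190+b/6-.4),S,(310+b*0+182/6-.4,230+112/6-.4)))
E
```

```text
tray ((458.7704772949219, -148.28353881835938), (51.71322250366211, 131.47531127929688), 9.608839988708496) depth z 23.558450239860672
table z 1.268358582785781
T 183 [135.37447876 155.90007513 160.62609323 162.72095243 164.18035544]
[438.41517365  89.71386014] [468.5397542  122.70403774] ((453.298095703125, 106.16069030761719), (30.4138240814209, 29.891128540039062), 7.984470367431641)
S 454 [101.81050847 133.03874256 153.17359871 159.19800058 160.28269392]
[436.38882636 107.90067366] [465.12949265 117.33441721] ((450.286865234375, 113.19652557373047), (28.85869789123535, 7.165187835693359), 10.633551597595215)
[462.64799837 108.80194114 160.94104659]
[467.67861179  98.3140388  162.35604989]
[  2.  -3. 163. 157. 161. 153. 145. 142. 148. 143. 148. 161. 161. 161.
 144. 142. 141. 134.  20.  17.]
hole (array([418.92060624, -57.57499348, 236.08673919]), np.float64(41.033306873664635))
bulbtopsTraceback (most recent call last):
  File "<stdin>", line 32, in <module>
TypeError: unsupported operand type(s) for /: 'tuple' and 'int'
```

```bash
python3 - <<'E'
import pickle
from h import *
d=pickle.load(open("d0.pkl","rb"));T=d["top"];S=d["side"]
c=np.load("c.npz");cT=c["T"];cS=c["S"]
pt=lambda x0,y0,a,b:(x0+a/6-.4,y0+b/6-.4)
hT=pt(230,185,512-390,101);hS=pt(275,145,550-390,69)
print("hole",tri(T,hT,S,hS),onz(T,hT,160),onz(S,hS,160))
bT=pt(310,190,203,107);bS=pt(310,230,182,112)
print("bulb base",bT,bS,tri(T,bT,S,bS),onz(T,bT,46),onz(S,bS,46))
for a,b in((123,122),(283,98)): print("short",onz(T,pt(310,190,a,b),30))
# tray axis predicted pocket
# head top-face corners in top crop
for cc in [(478-390,75),(548-390,70),(552-390,132),(486-390,143)]: print("corner",onz(T,pt(230,185,*cc),160))
for cc in [(505-390,63),(553-390,52),(593-390,65),(543-390,85)]: print("cornerS",onz(S,pt(275,145,*cc),160))
# foot contour
hsv=cv2.cvtColor(T["frame"],cv2.COLOR_BGR2HSV)
m=np.zeros((400,640),np.uint8);m[190:235,238:280]=((hsv[190:235,238:280,1]<70))*255
k=max(cv2.findContours(m,0,1)[0],key=cv2.contourArea)
P=np.array([onz(T,q[0],8)[:2] for q in k],np.float32)
P=P[(P[:,1]<75)|(P[:,0]<410)]
print("foot",cv2.minEnclosingCircle(P),cv2.fitEllipse(P))
print("foot z",np.median(cT[222:226,254:262,2]))
hT=S["frame"];
hsv=cv2.cvtColor(S["frame"],cv2.COLOR_BGR2HSV)
m=np.zeros((400,640),np.uint8);m[190:220,280:325]=((hsv[190:220,280:325,1]<70))*255
k=max(cv2.findContours(m,0,1)[0],key=cv2.contourArea)
P=np.array([onz(S,q[0],4)[:2] for q in k],np.float32);P=P[P[:,0]<440]
print("footS",len(P),cv2.minEnclosingCircle(P),cv2.fitEllipse(P))
E
```

```text
hole (array([453.36193118, 106.55848613, 158.94799524]), np.float64(1.1329644631091425)) [453.7185323  106.25837093 160.        ] [452.00011269 104.25812752 160.        ]
bulb base (343.43333333333334, 207.43333333333334) (339.93333333333334, 248.26666666666665) (array([ 458.59144632, -146.99143048,   37.91464342]), np.float64(1.1825058007659466)) [ 457.7521668  -146.51274623   46.        ] [ 453.37416874 -156.56502179   46.        ]
short [ 453.11015069 -108.53915843   30.        ]
short [ 465.02206667 -187.17845172   30.        ]
corner [465.23023018 121.37108523 160.        ]
corner [467.45133242  90.99998705 160.        ]
corner [440.05309334  88.55522997 160.        ]
corner [435.22194214 116.96816887 160.        ]
cornerS [435.47726629 116.72116093 160.        ]
cornerS [459.21435124 121.4171397  160.        ]
cornerS [471.16354128 102.30856004 160.        ]
cornerS [443.72091452  89.17022609 160.        ]
foot ((447.8250732421875, 99.42703247070312), 47.003116607666016) ((459.97625732421875, 116.88609313964844), (100.876953125, 120.7576675415039), 141.67767333984375)
foot z 13.083949858410168
footS 32 ((434.26715087890625, 107.74556732177734), 51.36206817626953) ((443.2376708984375, 111.23389434814453), (75.82018280029297, 103.37508392333984), 164.90286254882812)
```

The tall bulb is the middle one: its base is higher and it casts the long shadow. The short bulbs sit on either side. For the pole, the grey-footed one at top px (250,202) is the target; the green ones at (228,258) and (299,240) are look-alikes. Next I'll check clearances and tool axes.

```bash
python3 - <<'E'
from h import *
from scipy.spatial.transform import Rotation as Ro
from rig import arm
s=arm.state();q=s["tcp_rot"];R=Ro.from_quat([q[1],q[2],q[3],q[0]]).as_matrix();print(R.round(3))
c=np.load("c.npz")
for n in "TS":
    C=c[n].reshape(-1,3)
    for nm,lo,hi in(("coffee",(350,120,60),(800,350,600)),("grn1",(300,-80,60),(420,60,300)),("grn2",(280,80,60),(420,230,300)),("over",(300,-250,200),(520,250,900))):
        k=((C>lo)&(C<hi)).all(1);P=C[k]
        if len(P):print(n,nm,k.sum(),np.percentile(P,[1,50,99],axis=0).round(0).tolist())
# approx yaw target 8.6deg: tool x in world
best=None
for yaw in(9.0,):
  for sg in(1,-1):
    a=np.radians(yaw);X=sg*np.array([np.cos(a),np.sin(a),0]);Y=np.array([0,0,-1.]);Z=np.cross(X,Y)
    Rt=np.c_[X,Y,Z];print(sg,(Ro.from_matrix(R).inv()*Ro.from_matrix(Rt)).as_rotvec().round(3))
E
```

```text
[[ 0.314 -0.001 -0.949]
 [ 0.949 -0.002  0.314]
 [-0.002 -1.     0.   ]]
T coffee 11776 [[492.0, 123.0, 72.0], [597.0, 255.0, 310.0], [704.0, 347.0, 598.0]]
T grn1 160 [[334.0, -40.0, 135.0], [353.0, -24.0, 159.0], [371.0, -7.0, 163.0]]
T grn2 210 [[291.0, 142.0, 62.0], [310.0, 156.0, 157.0], [328.0, 174.0, 163.0]]
T over 141 [[502.0, 241.0, 212.0], [511.0, 246.0, 264.0], [520.0, 250.0, 307.0]]
S coffee 8151 [[493.0, 126.0, 66.0], [598.0, 246.0, 237.0], [739.0, 345.0, 513.0]]
S grn1 560 [[333.0, -41.0, 62.0], [351.0, -31.0, 133.0], [372.0, -8.0, 160.0]]
S grn2 426 [[290.0, 141.0, 61.0], [308.0, 149.0, 130.0], [327.0, 173.0, 160.0]]
S over 217 [[500.0, 239.0, 209.0], [512.0, 246.0, 253.0], [520.0, 250.0, 305.0]]
1 [ 1.000e-03  1.094e+00 -2.000e-03]
-1 [-2.000e-03 -2.048e+00 -1.000e-03]
```

Emit:
step_arm:
  offset:
    - [0,-0.006,0]
    - [0,-0.006,0]
    - [0,-0.006,0]
    - [0,-0.006,0]
    - [0,-0.006,0]
    - [0,-0.006,0]
    - [0,-0.006,0]
    - [0,-0.006,0]
  twist:
    - [0,0.137,0]
    - [0,0.137,0]
    - [0,0.137,0]
    - [0,0.137,0]
    - [0,0.137,0]
    - [0,0.137,0]
    - [0,0.137,0]
    - [0,0.137,0]
  claw: [60,60,60,60,60,60,60,60]
  grip_force: 20

```text
t: 0.9
position: [196.3, 592.9, 255.6]
tcp_rot: [-0.705, 0.706, 0.053, -0.053]
force: [0.3, -0.4, 0.2]
finger_gap: 0.598
```

Emit:
step_arm:
  offset:
    - [0.0065,0,-0.035]
    - [0.0065,0,-0.035]
    - [0.0065,0,-0.035]
    - [0.0065,0,-0.035]
    - [0.0065,0,-0.035]
    - [0.0065,0,-0.035]
    - [0.0065,0,-0.035]
    - [0.0065,0,-0.035]
    - [0.0065,0,-0.035]
    - [0.0065,0,-0.035]
    - [0.0065,0,-0.035]
    - [0,0,0]
  twist:
    - [0,0,0]
    - [0,0,0]
    - [0,0,0]
    - [0,0,0]
    - [0,0,0]
    - [0,0,0]
    - [0,0,0]
    - [0,0,0]
    - [0,0,0]
    - [0,0,0]
    - [0,0,0]
    - [0,0,0]
  claw: [60,60,60,60,60,60,60,60,60,60,60,60]

```text
t: 2.1
position: [327.1, 220.9, 255.6]
tcp_rot: [-0.705, 0.706, 0.053, -0.053]
force: [-0.2, 0.1, 0.4]
finger_gap: 0.6
```

Emit:
step_arm:
  offset:
    - [0.0068,0,-0.0349]
    - [0.0068,0,-0.0349]
    - [0.0068,0,-0.0349]
    - [0.0068,0,-0.0349]
    - [0.0068,0,-0.0349]
    - [0.0068,0,-0.0349]
    - [0.0068,0,-0.0349]
    - [0.0068,0,-0.0349]
    - [0.0068,0,-0.0349]
    - [0.0068,0,-0.0349]
    - [0.0068,0,-0.0349]
    - [0,0,0]
  twist:
    - [0,0,0]
    - [0,0,0]
    - [0,0,0]
    - [0,0,0]
    - [0,0,0]
    - [0,0,0]
    - [0,0,0]
    - [0,0,0]
    - [0,0,0]
    - [0,0,0]
    - [0,0,0]
    - [0,0,0]
  claw: [60,60,60,60,60,60,60,60,60,60,60,60]

```text
t: 3.3
position: [461.5, -146.5, 255.4]
tcp_rot: [-0.705, 0.705, 0.054, -0.053]
force: [0.1, -0.4, -0.6]
finger_gap: 0.604
```

Emit:
step_arm:
  offset:
    - [0,0.025,0]
    - [0,0.025,0]
    - [0,0.025,0]
    - [0,0.025,0]
    - [0,0.025,0]
    - [0,0.025,0]
    - [0,0.015,0]
    - [0,0,0]
  twist:
    - [0,0,0]
    - [0,0,0]
    - [0,0,0]
    - [0,0,0]
    - [0,0,0]
    - [0,0,0]
    - [0,0,0]
    - [0,0,0]
  claw: [60,60,60,60,60,60,60,60]

```text
t: 4.1
position: [457.1, -141.4, 88.4]
tcp_rot: [0.706, -0.704, -0.053, 0.057]
force: [0.6, 0.1, 0.4]
finger_gap: 0.6
```

```bash
python3 - <<'E'
from rig import arm
import cv2,numpy as np
from h import *
print(arm.state()["position"],arm.state()["q"].round(2))
o=[]
for n,(x,y,w,h) in(("top",(300,165,90,75)),("side",(290,190,90,100))):
    im=arm.get_image(n);f=im["frame"].copy()
    p=proj(im,arm.state()["position"]);print(n,p)
    o.append(cv2.resize(f[y:y+h,x:x+w],(0,0),fx=4,fy=4,interpolation=cv2.INTER_CUBIC))
H=max(a.shape[0] for a in o)
o=[cv2.copyMakeBorder(a,0,H-a.shape[0],0,0,0) for a in o]
cv2.imwrite("pics/g1.png",np.hstack(o))
E
```

```text
[ 457.11047394 -141.35904627   88.36065007] [-0.44  0.12 -0.49  0.97  0.    0.98]
top [343.09695461 204.48165988]
side [340.91526735 227.69960405]
```

View pics/g1.png

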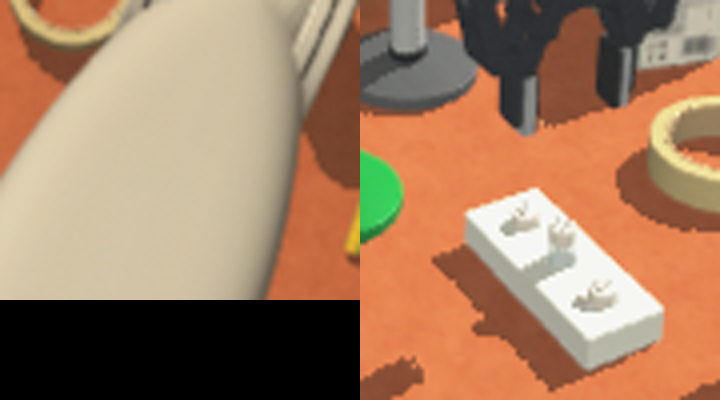

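Emit:
step_arm:
  offset:
    - [0,0,0]
    - [0,0,0]
    - [0,0,0]
  twist:
    - [0,0,0]
    - [0,0,0]
    - [0,0,0]
  claw: [40,40,40]

```text
t: 4.5
position: [460.6, -144.1, 92.0]
tcp_rot: [-0.705, 0.705, 0.055, -0.054]
force: [0.6, -0.4, -0.7]
finger_gap: 0.398
```

```bash
cat > look.py <<'E'
from rig import arm
import cv2,numpy as np,sys
from h import *
def look(name,boxes,s=5,marks=()):
    o=[]
    for n,(x,y,w,h) in boxes:
        im=arm.get_image(n);f=cv2.resize(im["frame"][y:y+h,x:x+w],(0,0),fx=s,fy=s,interpolation=cv2.INTER_CUBIC)
        for X,c in marks:
            p=proj(im,X);cv2.circle(f,(int((p[0]-x+.5)*s),int((p[1]-y+.5)*s)),3,c,-1)
        o.append(f)
    H=max(a.shape[0] for a in o)
    cv2.imwrite(name,np.hstack([cv2.copyMakeBorder(a,0,H-a.shape[0],0,0,0) for a in o]))
E
python3 - <<'E'
from look import *
for i in range(3):
    s=arm.state();print(s["position"],s["q"],s["tcp_rot"],s["qvel"].round(3)); arm.get_image("top")
look("pics/g2.png",[("side",(290,180,110,100))],7,[(s["position"],(0,0,255)),((458.5,-147.5,46),(255,0,0)),((458.5,-147.5,0),(255,255,0))])
E
```

```text
[ 460.55962115 -144.0750435    92.00857062] [-4.37274990e-01  1.18975536e-01 -4.82217134e-01  9.67621516e-01
  4.90428881e-05  9.78478863e-01] [-0.70465285  0.70531275  0.0553794  -0.05414239] [-0.004  0.003 -0.006 -0.002 -0.     0.002]
[ 460.34039747 -144.0360315    91.79091588] [-4.37388495e-01  1.19162591e-01 -4.82527650e-01  9.67585401e-01
  3.87524931e-05  9.78451774e-01] [-0.70473249  0.70523813  0.05520513 -0.05425575] [-0.003  0.002 -0.004 -0.001 -0.001  0.   ]
[ 460.1456241  -143.98330243   91.59624209] [-4.37468314e-01  1.19328911e-01 -4.82806789e-01  9.67562833e-01
  4.95723283e-05  9.78402289e-01] [-0.70481035  0.70516213  0.05506618 -0.05437332] [-0.001  0.004 -0.005 -0.001 -0.001 -0.001]
```

View pics/g2.png

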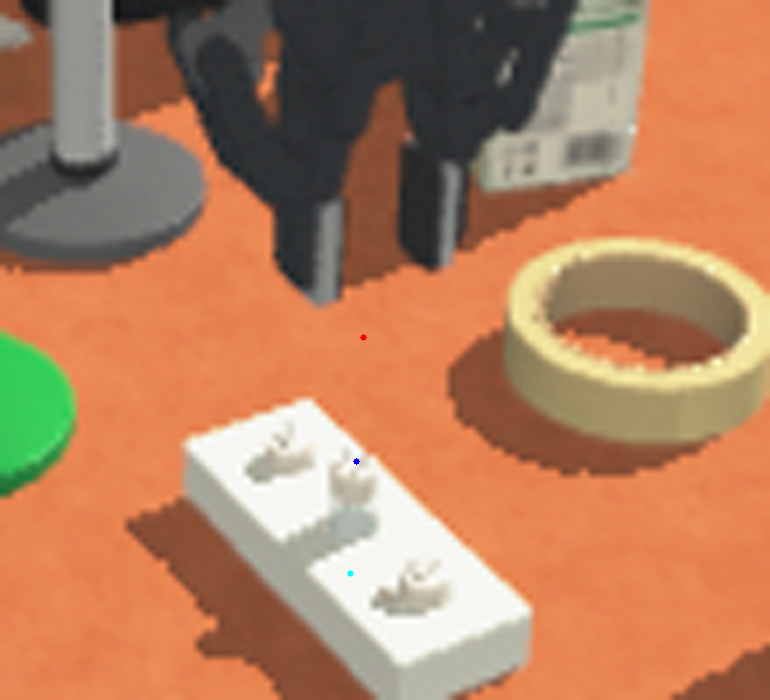

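```bash
python3 - <<'E'
from look import *
s=arm.state();print(s["position"],s["finger_gap"])
im=arm.get_image("side")
f=lambda cx,cy:(290+cx/7-.5,180+cy/7-.5)
for c in [(295,230),(295,280),(330,220),(330,260),(330,290),(425,180),(425,230),(450,190),(450,230),(450,255),(350,480),(345,485),(355,495),(315,440),(250,640),(500,620)]:
    print(c,zpt(im,f(*c)).round(1))
E
```

```text
[ 459.92376735 -143.92198542   91.33379857] 0.3997848431510943
(295, 230) [ 429.6 -157.2  145.5]
(295, 280) [ 431.7 -153.7  125.3]
(330, 220) [ 440.8 -157.3  146.8]
(330, 260) [ 440.7 -158.7  133.5]
(330, 290) [ 440.4 -160.5  124. ]
(425, 180) [ 477.9 -144.4  145.9]
(425, 230) [ 478.1 -146.3  129. ]
(450, 190) [ 482.9 -151.7  145.4]
(450, 230) [ 483.7 -152.1  131.2]
(450, 255) [ 484.1 -152.6  122.3]
(350, 480) [ 453.  -155.1   45.6]
(345, 485) [ 451.9 -153.8   43. ]
(355, 495) [ 454.8 -155.6   39.5]
(315, 440) [ 464.8 -101.1   20.9]
(250, 640) [ 4.151e+02 -1.671e+02  3.000e-01]
(500, 620) [ 482.2 -207.4   21.1]
```

Emit:
step_arm:
  offset:
    - [0,0,0]
    - [0,0,0]
    - [0,0,0]
    - [0,0,0]
    - [0,0,0]
  twist:
    - [0,0,0]
    - [0,0,0]
    - [0,0,0]
    - [0,0,0]
    - [0,0,0]
  claw: [0,0,0,0,0]

```text
t: 5.25
position: [459.7, -143.8, 91.0]
tcp_rot: [-0.705, 0.705, 0.055, -0.055]
force: [0.2, 0.4, 0.1]
finger_gap: -0.003
```

```bash
python3 - <<'E'
from look import *
s=arm.state();print(s["position"],s["finger_gap"],s["q"])
look("pics/g3.png",[("side",(290,180,110,100))],7,[(s["position"],(0,0,255))])
E
```

```text
[ 459.72045011 -143.80142503   90.98678479] -0.0029675352465743225 [-4.37454854e-01  1.20010242e-01 -4.83496183e-01  9.67314810e-01
 -1.97433668e-05  9.78373011e-01]
```

View pics/g3.png

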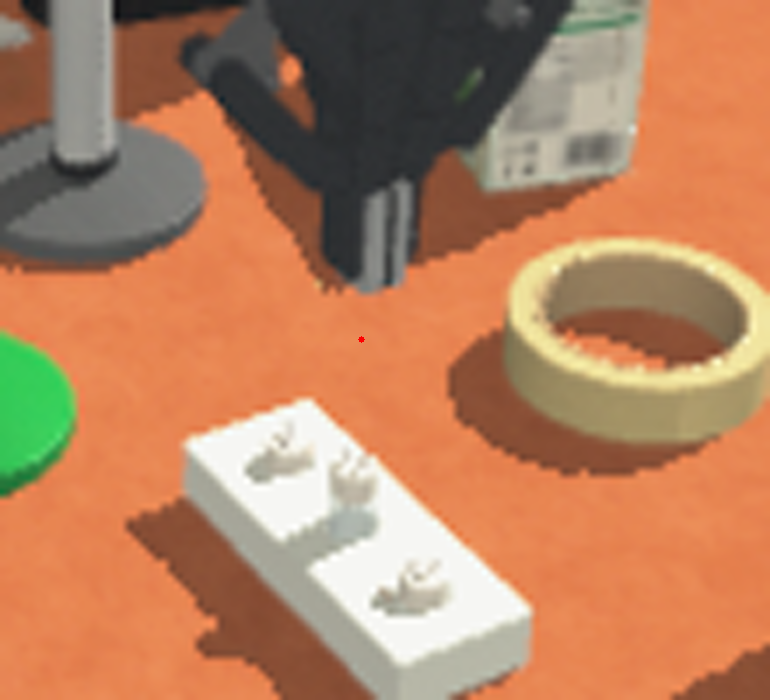

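```bash
python3 - <<'E'
from look import *
im=arm.get_image("side")
f=lambda cx,cy:(290+cx/7-.5,180+cy/7-.5)
for c in [(370,210),(370,240),(370,270),(370,285),(400,200),(400,240),(400,270),(345,260)]:
    print(c,zpt(im,f(*c)).round(1))
# if the finger plane y ~ -155 (front side of fingers)
for y in(-143.8-11,-147-11):
    c,d=ray(im,f(385,285));print(c+d*(y-c[1])/d[1])
t=arm.get_image("top");cv2.imwrite("pics/t2.png",t["frame"])
# check table/tray heights from the side depth
z=im["z_map"]
for c in [(200,600),(560,550),(700,500)]:print(zpt(im,f(*c)).round(1))
E
```

```text
(370, 210) [ 455.8 -152.9  144.6]
(370, 240) [ 456.  -153.7  134.4]
(370, 270) [ 456.1 -154.7  124.2]
(370, 285) [ 456.4 -154.7  118.7]
(400, 200) [ 465.8 -152.6  145.9]
(400, 240) [ 465.6 -154.7  133. ]
(400, 270) [ 466.  -155.1  122.3]
(345, 260) [ 448.6 -152.5  128.1]
[ 461.38563838 -154.8         117.6560637 ]
[ 459.81784012 -158.          119.97160183]
[ 407.6 -142.    -0.9]
[ 530.5 -158.7   -1.3]
[ 589.2 -150.2   -1.9]
```

View pics/t2.png

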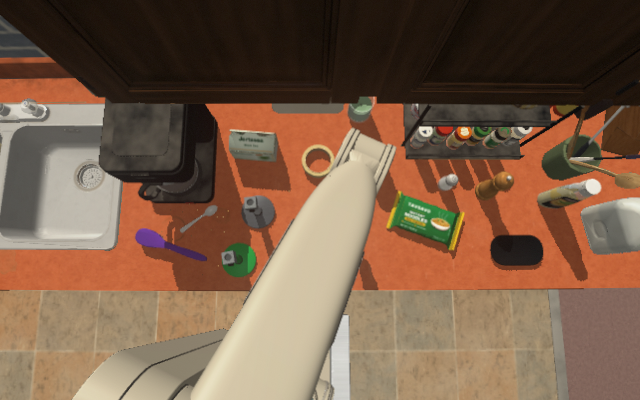

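Emit:
step_arm:
  offset:
    - [-0.0025,0,-0.003]
    - [0,0.01,0]
    - [0,0.01,0]
    - [0,0.01,0]
    - [0,0,0]
    - [0,0,0]
  twist:
    - [0,0,0]
    - [0,0,0]
    - [0,0,0]
    - [0,0,0]
    - [0,0,0]
    - [0,0,0]
  claw: [50,50,50,50,50,50]

```text
t: 6.0
position: [457.1, -146.8, 60.2]
tcp_rot: [0.705, -0.705, -0.054, 0.055]
force: [0.1, 0.1, 0.5]
finger_gap: 0.502
```

```bash
python3 - <<'E'
from look import *
s=arm.state();print(s["position"],s["finger_gap"],s["force"])
look("pics/g4.png",[("side",(290,180,110,100))],7,[(s["position"],(0,0,255))])
s=arm.state();print(s["position"])
E
```

```text
[ 457.11133665 -146.81361824   60.24619282] 0.5024160731277246 [0.08321151 0.05454115 0.46898783]
[ 457.63473263 -147.05229233   60.76296525]
```

View pics/g4.png

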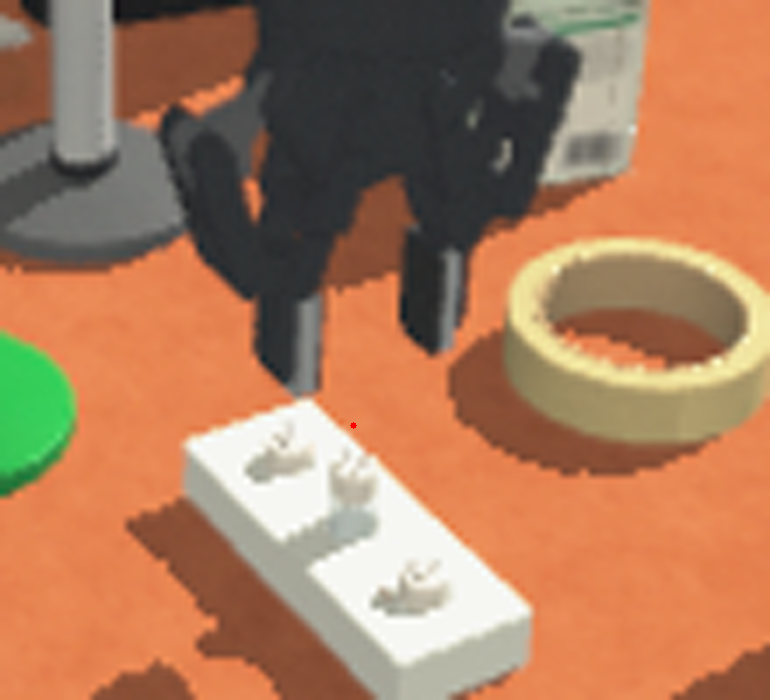

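Emit:
step_arm:
  offset:
    - [0,0.01,0]
    - [0,0.01,0]
    - [0,0.008,0]
    - [0,0,0]
    - [0,0,0]
    - [0,0,0]
  twist:
    - [0,0,0]
    - [0,0,0]
    - [0,0,0]
    - [0,0,0]
    - [0,0,0]
    - [0,0,0]
  claw: [50,50,50,50,50,50]

```text
t: 6.65
position: [458.0, -147.3, 33.2]
tcp_rot: [-0.705, 0.705, 0.055, -0.055]
force: [-0.5, -0.2, 0.5]
finger_gap: 0.505
```

```bash
python3 - <<'E'
from look import *
s=arm.state();print(s["position"],s["finger_gap"],s["force"])
look("pics/g5.png",[("side",(290,180,110,100))],7,[(s["position"],(0,0,255))])
s=arm.state();print(s["position"])
E
```

```text
[ 457.9801344  -147.25577513   33.17868651] 0.5052105563714465 [-0.52433093 -0.1795511   0.50090636]
[ 458.13211116 -147.33599989   33.34049452]
```

View pics/g5.png

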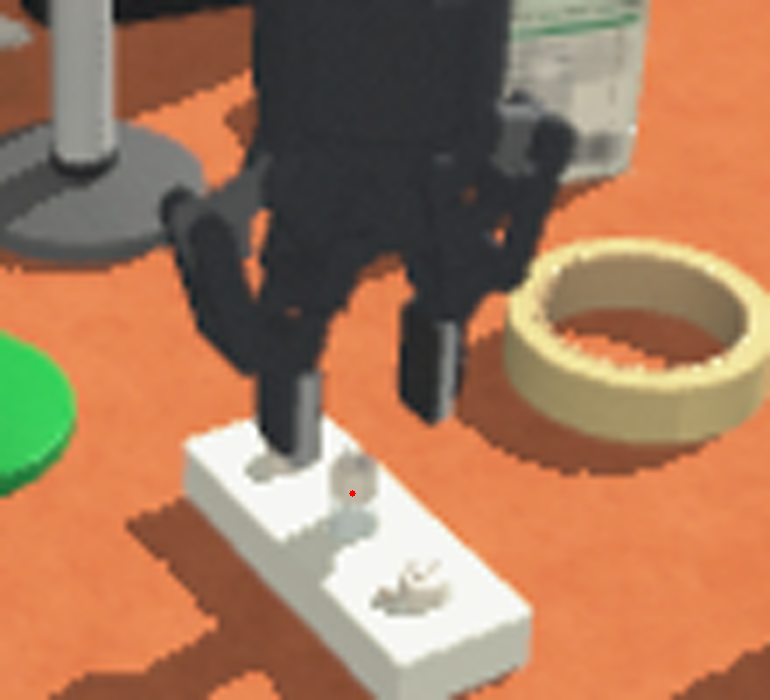

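Emit:
step_arm:
  offset:
    - [0,0.008,0]
    - [0,0.007,0]
    - [0,0,0]
    - [0,0,0]
    - [0,0,0]
  twist:
    - [0,0,0]
    - [0,0,0]
    - [0,0,0]
    - [0,0,0]
    - [0,0,0]
  claw: [50,50,50,50,50]

```text
t: 7.2
position: [457.7, -147.1, 18.0]
tcp_rot: [0.705, -0.705, -0.055, 0.055]
force: [-1.0, 0.3, 0.1]
finger_gap: 0.498
```

```bash
python3 - <<'E'
from look import *
s=arm.state();print(s["position"],s["finger_gap"],s["force"])
look("pics/g6.png",[("side",(290,180,110,100))],7,[(s["position"],(0,0,255))])
im=arm.get_image("side")
for y in range(236,254,2):
    print(y,[tuple(int(round(a)) for a in zpt(im,(x,y))) for x in (330,332,334,338,341,348,350,352,354)])
E
```

```text
[ 457.74212993 -147.13797199   17.97939799] 0.49848231797551484 [-0.98308964  0.30691539  0.11182399]
236 [(425, -163, 91), (429, -165, 91), (434, -163, 89), (494, -57, 3), (503, -55, -1), (479, -141, 63), (481, -148, 67), (482, -154, 71), (488, -154, 69)]
238 [(426, -162, 84), (429, -166, 87), (434, -164, 84), (492, -62, 0), (499, -64, 0), (480, -141, 57), (480, -150, 63), (482, -156, 67), (488, -154, 64)]
240 [(427, -160, 77), (432, -160, 77), (434, -164, 79), (489, -68, -1), (496, -72, 0), (479, -143, 53), (481, -150, 57), (482, -156, 61), (490, -150, 55)]
242 [(428, -159, 71), (432, -161, 71), (435, -164, 73), (473, -104, 22), (492, -80, 0), (480, -142, 47), (481, -150, 52), (483, -156, 56), (522, -91, 0)]
244 [(428, -159, 66), (432, -160, 66), (436, -163, 67), (469, -113, 23), (462, -143, 46), (505, -93, 0), (480, -152, 48), (483, -155, 49), (518, -99, 1)]
246 [(427, -161, 62), (432, -161, 61), (435, -165, 63), (452, -148, 46), (459, -150, 46), (502, -101, 0), (507, -101, -1), (512, -101, -2), (515, -106, 1)]
248 [(428, -160, 56), (432, -161, 55), (436, -163, 56), (451, -151, 44), (457, -155, 44), (498, -108, 0), (503, -109, 0), (507, -111, 0), (513, -111, -1)]
250 [(428, -160, 50), (432, -161, 50), (436, -163, 50), (451, -153, 39), (457, -154, 38), (481, -142, 23), (500, -116, 0), (505, -117, -1), (508, -120, 1)]
252 [(439, -134, 23), (432, -162, 45), (449, -136, 21), (451, -153, 34), (457, -156, 34), (479, -147, 22), (484, -147, 20), (501, -126, 0), (506, -125, -1)]
```

View pics/g6.png

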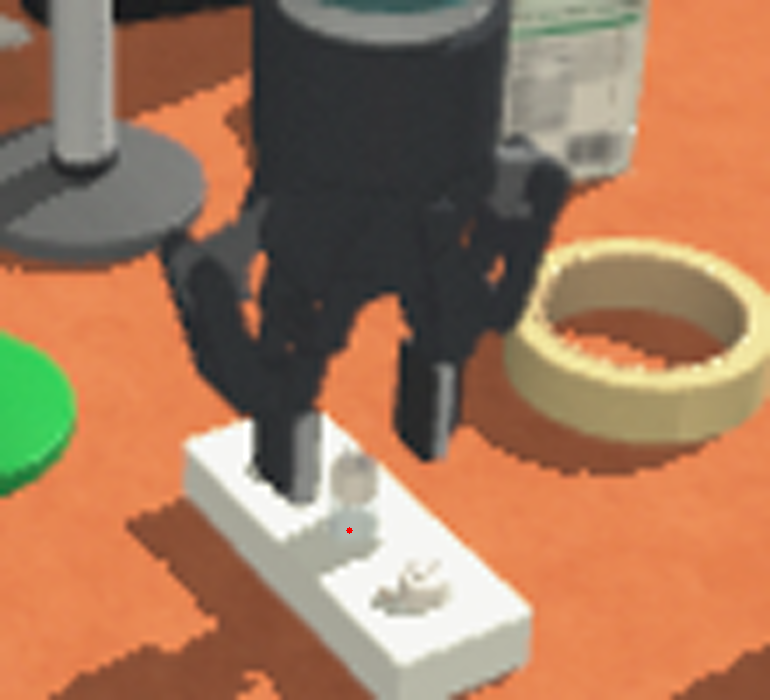

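Emit:
step_arm:
  offset:
    - [-0.001,0.008,0]
    - [0,0.006,0]
    - [0,0.004,0]
    - [0,0,0]
    - [0,0,0]
  twist:
    - [0,0,0]
    - [0,0,0]
    - [0,0,0]
    - [0,0,0]
    - [0,0,0]
  claw: [50,50,50,50,50]

```text
t: 7.8
position: [456.5, -147.2, -0.3]
tcp_rot: [0.705, -0.705, -0.055, 0.055]
force: [0.3, -0.1, 0.4]
finger_gap: 0.499
```

Emit:
step_arm:
  offset:
    - [0,0,0]
    - [0,0,0]
    - [0,0,0]
    - [0,0,0]
    - [0,0,0]
    - [0,0,0]
  twist:
    - [0,0,0]
    - [0,0,0]
    - [0,0,0]
    - [0,0,0]
    - [0,0,0]
    - [0,0,0]
  claw: [5,5,5,5,5,5]
  grip_force: 20

```text
t: 8.4
position: [457.1, -147.4, 0.3]
tcp_rot: [-0.705, 0.705, 0.055, -0.055]
force: [0.2, -0.6, 2.0]
finger_gap: 0.172
```

```bash
python3 - <<'E'
from look import *
s=arm.state();print(s["position"],s["finger_gap"],s["force"])
look("pics/g7.png",[("side",(290,180,110,100))],7,[(s["position"],(0,0,255))])
E
```

```text
[ 4.57075657e+02 -1.47404811e+02  2.51120926e-01] 0.17184466072474414 [ 0.21514363 -0.56337236  1.96762098]
```

View pics/g7.png

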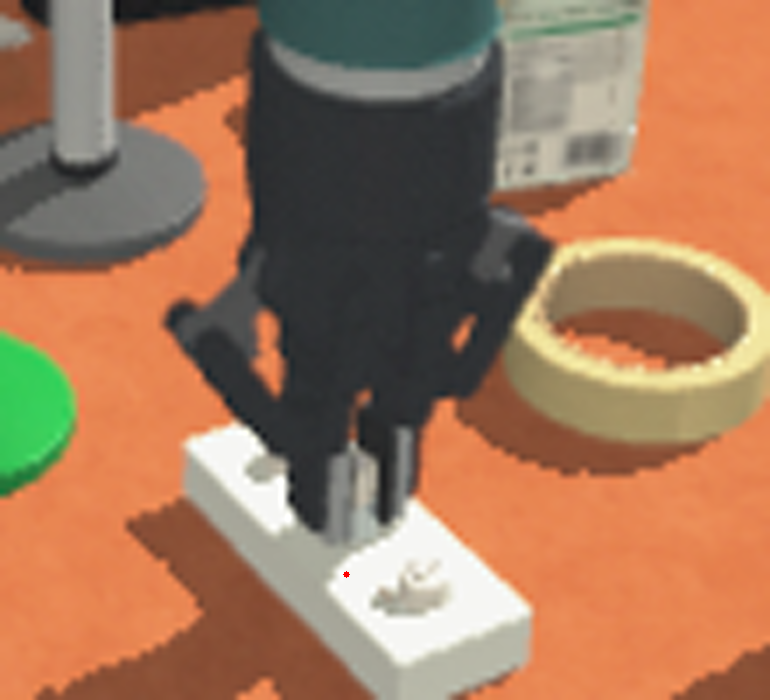

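Emit:
step_arm:
  offset:
    - [0,-0.01,0]
    - [0,-0.015,0]
    - [0,-0.02,0]
    - [0,-0.02,0]
    - [0,-0.025,0]
    - [0,-0.025,0]
    - [0,-0.025,0]
    - [0,-0.025,0]
    - [0,-0.02,0]
    - [0,-0.01,0]
    - [0,0,0]
    - [0,0,0]
  twist:
    - [0,0,0]
    - [0,0,0]
    - [0,0,0]
    - [0,0,0]
    - [0,0,0]
    - [0,0,0]
    - [0,0,0]
    - [0,0,0]
    - [0,0,0]
    - [0,0,0]
    - [0,0,0]
    - [0,0,0]
  claw: [5,5,5,5,5,5,5,5,5,5,5,5]

```text
t: 9.65
position: [456.1, -147.0, 194.3]
tcp_rot: [0.705, -0.705, -0.054, 0.055]
force: [0.4, -0.4, -0.8]
finger_gap: 0.174
```

```bash
python3 - <<'E'
from look import *
s=arm.state();print(s["position"],s["finger_gap"],s["force"])
look("pics/g8.png",[("side",(270,110,150,150))],5)
E
```

```text
[ 456.12353415 -147.03945074  194.33781517] 0.17416177936439098 [ 0.40178721 -0.37773741 -0.78082305]
```

View pics/g8.png

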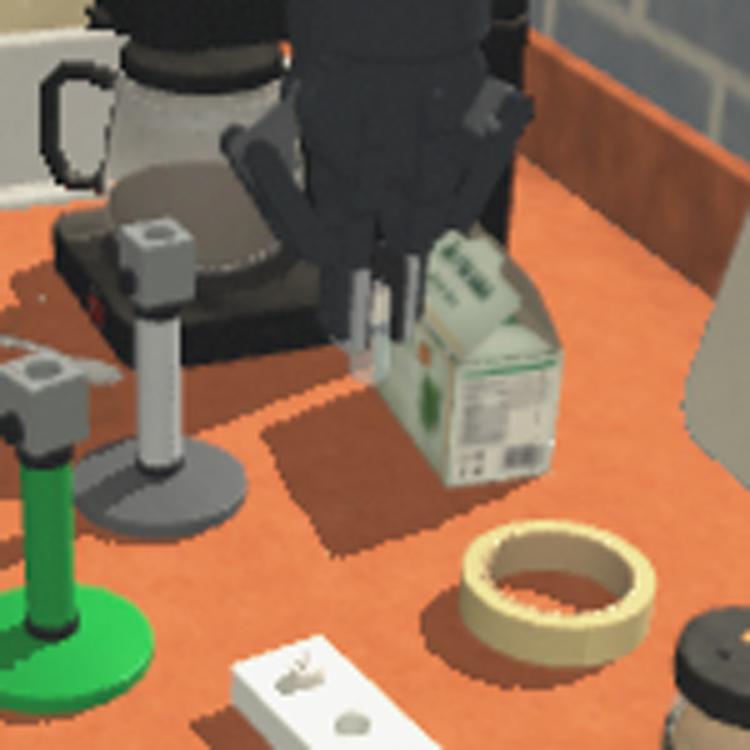

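```bash
python3 - <<'E'
import numpy as np
from rig import arm
c=np.load("c.npz")
for n in "TS":
    C=c[n].reshape(-1,3)
    for lo,hi in((20,100),(100,200),(200,280),(280,400),(400,550)):
        k=(C[:,0]>440)&(C[:,0]<640)&(C[:,1]>125)&(C[:,1]<330)&(C[:,2]>lo)&(C[:,2]<hi)
        P=C[k]
        if len(P):print(n,lo,len(P),P.min(0).round(),np.percentile(P,[3,97],axis=0).round().tolist())
import numpy as np
im=arm.get_image("top")
h,w=im["z_map"].shape
from h import *
u,v=np.meshgrid(np.arange(w),np.arange(h))
p=cv2.undistortPoints(np.stack([u,v],-1).reshape(-1,1,2).astype(float),im["camera_matrix"],im["dist_coeffs"]).reshape(-1,2)
X=((np.c_[p,np.ones(len(p))]*im["z_map"].reshape(-1,1))-im["t"])@im["R"]
k=(X[:,0]>400)&(X[:,0]<650)&(X[:,1]>-300)&(X[:,1]<0)&(X[:,2]>200)
P=X[k];print(P.min(0),P.max(0))
for x in range(400,620,20):
    q=P[abs(P[:,0]-x)<10]
    if len(q):print(x,q[:,1].min().round(),q[:,1].max().round(),q[:,2].min().round(),q[:,2].max().round())
E
```

```text
T 20 1595 [477. 125.  20.] [[482.0, 134.0, 25.0], [636.0, 319.0, 97.0]]
T 100 150 [494. 129. 100.] [[497.0, 136.0, 101.0], [640.0, 328.0, 146.0]]
T 200 813 [488. 240. 201.] [[491.0, 241.0, 211.0], [633.0, 324.0, 278.0]]
T 280 2652 [486. 241. 280.] [[495.0, 244.0, 284.0], [635.0, 327.0, 310.0]]
T 400 3407 [593. 125. 443.] [[594.0, 131.0, 450.0], [606.0, 322.0, 547.0]]
S 20 1212 [475. 126.  20.] [[481.0, 133.0, 23.0], [636.0, 318.0, 98.0]]
S 100 981 [492. 128. 100.] [[503.0, 275.0, 102.0], [608.0, 325.0, 179.0]]
S 200 1405 [490. 236. 202.] [[493.0, 239.0, 209.0], [634.0, 315.0, 278.0]]
S 280 921 [488. 238. 280.] [[495.0, 241.0, 281.0], [635.0, 324.0, 308.0]]
S 400 1150 [594. 125. 430.] [[595.0, 129.0, 433.0], [617.0, 321.0, 516.0]]
[ 400.00644391 -299.9946776   435.05646477] [ 6.17902506e+02 -1.89043774e-02  7.45486655e+02]
400 -171.0 -76.0 654.0 678.0
420 -183.0 -80.0 633.0 673.0
440 -191.0 -90.0 627.0 667.0
460 -197.0 -100.0 630.0 665.0
480 -200.0 -107.0 624.0 659.0
500 -156.0 -116.0 626.0 652.0
600 -300.0 -0.0 445.0 745.0
```

Emit:
step_arm:
  offset:
    - [0.0018,0,0.0125]
    - [0.0035,0,0.025]
    - [0.0035,0,0.025]
    - [0.0035,0,0.025]
    - [0.0035,0,0.025]
    - [0.0035,0,0.025]
    - [0.0035,0,0.025]
    - [0.0035,0,0.025]
    - [0.0035,0,0.025]
    - [0.0035,0,0.025]
    - [0.0017,0,0.0125]
    - [0,0,0]
  twist:
    - [0,0,0]
    - [0,0,0]
    - [0,0,0]
    - [0,0,0]
    - [0,0,0]
    - [0,0,0]
    - [0,0,0]
    - [0,0,0]
    - [0,0,0]
    - [0,0,0]
    - [0,0,0]
    - [0,0,0]
  claw: [5,5,5,5,5,5,5,5,5,5,5,5]

```text
t: 10.95
position: [451.9, 106.5, 194.4]
tcp_rot: [0.705, -0.705, -0.055, 0.056]
force: [-0.2, -1.5, 0.4]
finger_gap: 0.175
```

Emit:
step_arm:
  offset:
    - [0,0,0]
    - [0,0,0]
    - [0,0,0]
    - [0,0,0]
    - [0,0,0]
  twist:
    - [0,0,0]
    - [0,0,0]
    - [0,0,0]
    - [0,0,0]
    - [0,0,0]
  claw: [5,5,5,5,5]

```text
t: 11.45
position: [452.8, 104.6, 195.0]
tcp_rot: [-0.705, 0.705, 0.054, -0.054]
force: [0.7, -0.4, -0.5]
finger_gap: 0.174
```

```bash
python3 - <<'E'
from look import *
s=arm.state();p=s["position"];print(p,s["finger_gap"],s["force"],s["tcp_rot"])
look("pics/g9.png",[("side",(265,105,75,80))],9,[((453,106,160),(0,0,255)),(p+[0,0,6],(255,0,0))])
cv2.imwrite("pics/g9t.png",arm.get_image("top")["frame"])
E
```

```text
[452.82146318 104.62751794 195.03767914] 0.17411519552150861 [ 0.71551455 -0.41267082 -0.4775721 ] [-0.70499485  0.70502646  0.05443011 -0.05438111]
```

View pics/g9.png

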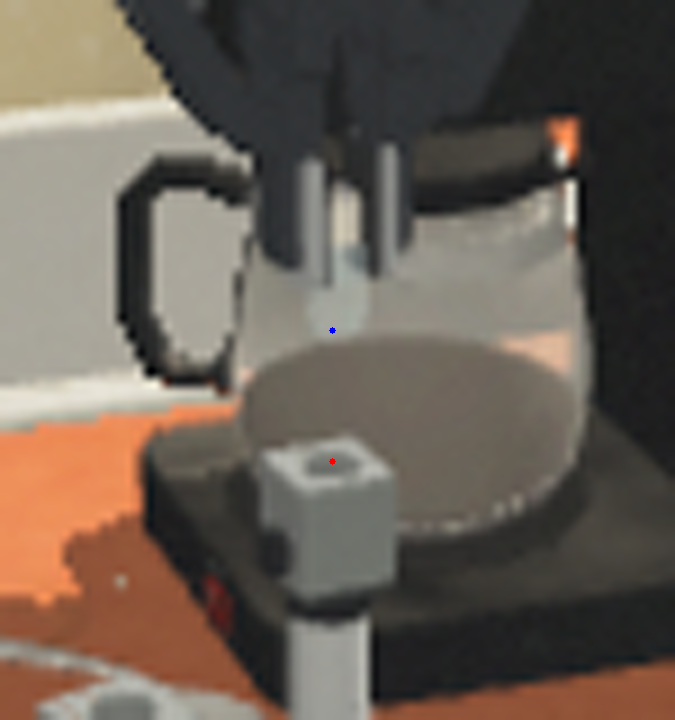

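View pics/g9t.png

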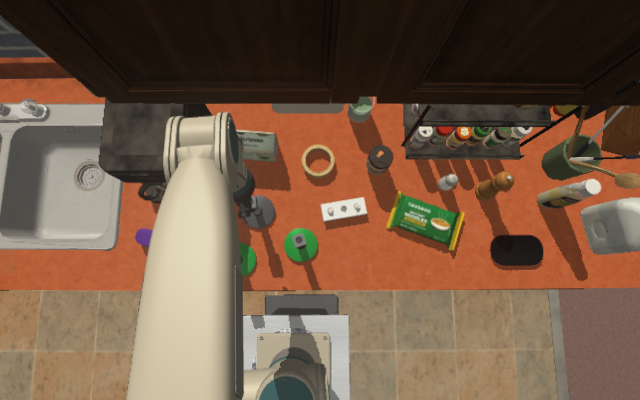

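Emit:
step_arm:
  offset:
    - [-0.0006,0.01,0.0015]
    - [0,0.01,0]
    - [0,0.01,0]
    - [0,0.006,0]
    - [0,0,0]
    - [0,0,0]
    - [0,0,0]
  twist:
    - [0,0,0]
    - [0,0,0]
    - [0,0,0]
    - [0,0,0]
    - [0,0,0]
    - [0,0,0]
    - [0,0,0]
  claw: [5,5,5,5,5,5,5]

```text
t: 12.25
position: [452.3, 106.6, 159.4]
tcp_rot: [0.705, -0.705, -0.055, 0.055]
force: [-0.7, -0.0, 0.7]
finger_gap: 0.176
```

```bash
python3 - <<'E'
from look import *
s=arm.state();p=s["position"];print(p,s["finger_gap"],s["force"],s["tcp_rot"])
look("pics/g10.png",[("side",(280,120,55,55))],12,[(p+[0,0,5.7],(255,0,0))])
look("pics/g10t.png",[("top",(225,170,60,60))],10)
E
```

```text
[452.29820674 106.57111632 159.37006052] 0.17566334735759073 [-0.72766432 -0.0080706   0.68850646] [ 0.70499178 -0.70497407 -0.05502533  0.0545011 ]
```

View pics/g10.png

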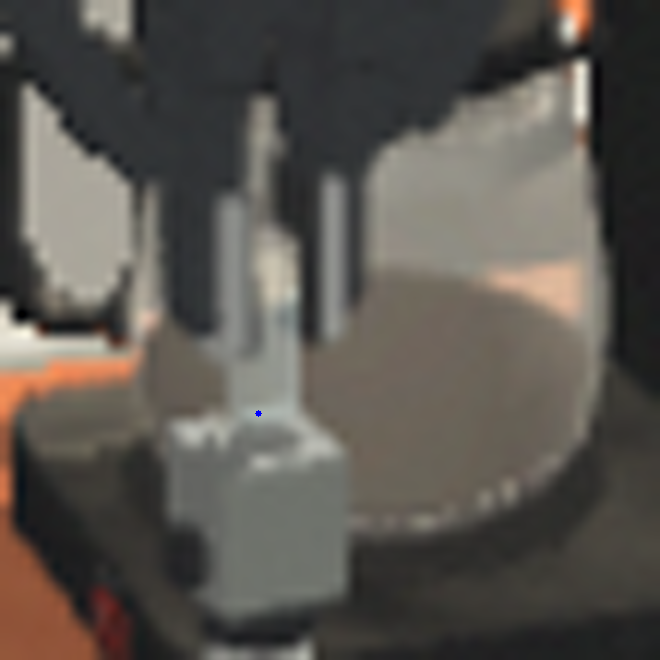

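View pics/g10t.png

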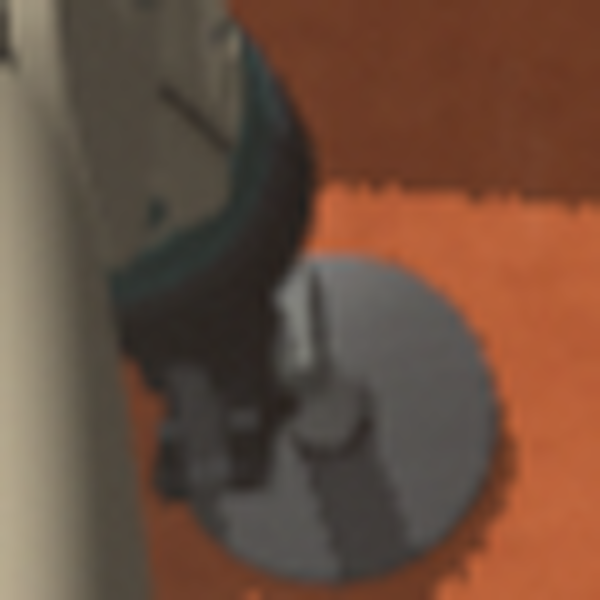

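Emit:
step_arm:
  offset:
    - [0,0.004,-0.0004]
    - [0,0.004,0]
    - [0,0.004,0]
    - [0,0,0]
    - [0,0,0]
  twist:
    - [0,0,0]
    - [0,0,0]
    - [0,0,0]
    - [0,0,0]
    - [0,0,0]
  claw: [5,5,5,5,5]

```text
t: 12.85
position: [451.4, 106.6, 146.4]
tcp_rot: [0.705, -0.705, -0.054, 0.055]
force: [0.2, 3.2, -2.2]
finger_gap: 0.174
```

```bash
python3 - <<'E'
from look import *
s=arm.state();p=s["position"];print(p,s["finger_gap"],s["force"],s["ft_torque"])
look("pics/g11.png",[("side",(280,120,55,55))],12,[])
E
```

```text
[451.354442  106.6136717 146.3872617] 0.17378331798732463 [ 0.1673751   3.18674763 -2.15632946] [ 6.98092780e-01  1.46431223e-01 -4.79400172e-04]
```

View pics/g11.png

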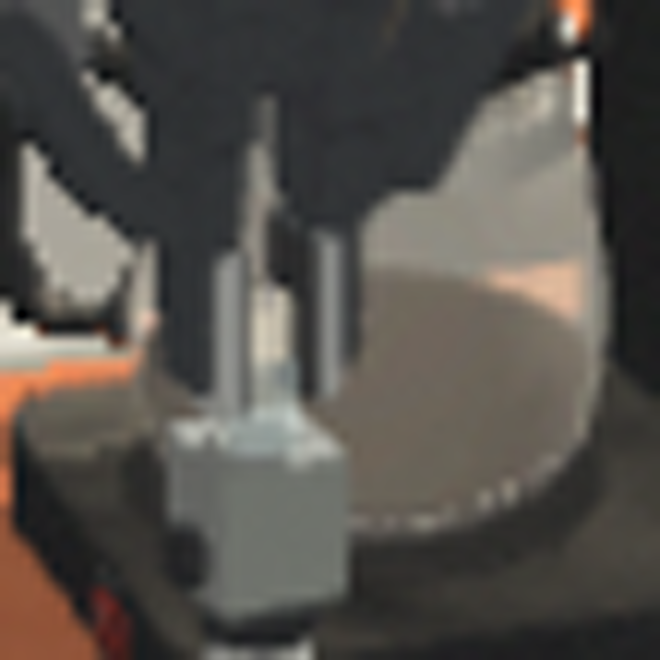

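Emit:
step_arm:
  offset:
    - [0,0.001,0.0008]
    - [0,0.003,0]
    - [0,0.003,0]
    - [0,0,0]
    - [0,0,0]
  twist:
    - [0,0,0]
    - [0,0,0]
    - [0,0,0]
    - [0,0,0]
    - [0,0,0]
  claw: [5,5,5,5,5]

```text
t: 13.4
position: [451.6, 106.9, 139.6]
tcp_rot: [0.705, -0.705, -0.055, 0.055]
force: [-1.0, 3.8, -1.6]
finger_gap: 0.175
```

Emit:
step_arm:
  offset:
    - [0,0.001,0.0008]
    - [0,0.001,0]
    - [0,0,0]
    - [0,0,0]
  twist:
    - [0,0,0]
    - [0,0,0]
    - [0,0,0]
    - [0,0,0]
  claw: [5,5,5,5]

```text
t: 13.8
position: [451.9, 107.3, 138.0]
tcp_rot: [-0.705, 0.705, 0.055, -0.055]
force: [-0.3, 0.5, -0.5]
finger_gap: 0.175
```

```bash
python3 - <<'E'
from look import *
s=arm.state();p=s["position"];print(p,s["finger_gap"],s["force"],s["ft_torque"])
look("pics/g12.png",[("side",(280,120,55,55))],12,[])
E
```

```text
[451.85556081 107.33946064 137.98454218] 0.1745230472501377 [-0.28059223  0.52644635 -0.5356636 ] [0.01862426 0.14192828 0.04155767]
```

View pics/g12.png

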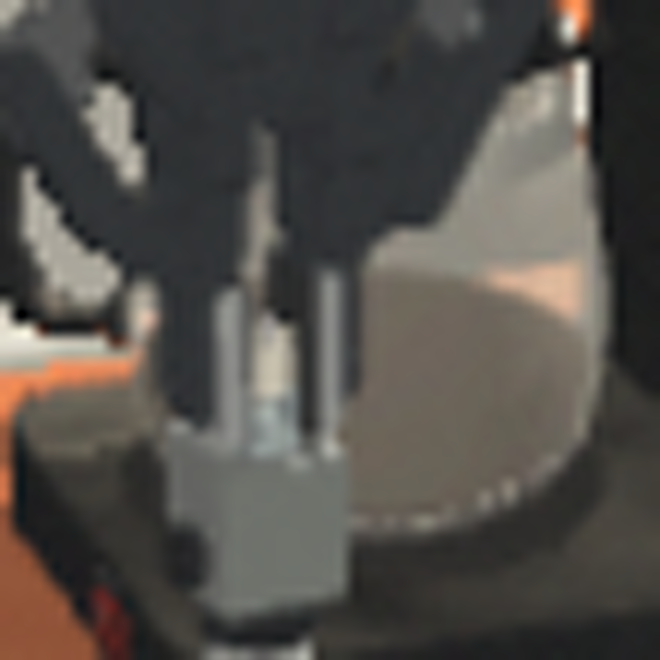

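Emit:
step_arm:
  offset:
    - [0,0.001,0]
    - [0,0.001,0]
    - [0,0,0]
    - [0,0,0]
  twist:
    - [0,0,0]
    - [0,0,0]
    - [0,0,0]
    - [0,0,0]
  claw: [5,5,5,5]

```text
t: 14.25
position: [452.1, 107.5, 137.1]
tcp_rot: [-0.705, 0.705, 0.055, -0.054]
force: [-2.2, -0.0, 7.2]
finger_gap: 0.176
```

Emit:
step_arm:
  offset:
    - [0,0,0]
    - [0,0,0]
    - [0,0,0]
    - [0,0,0]
  twist:
    - [0,0,0]
    - [0,0,0]
    - [0,0,0]
    - [0,0,0]
  claw: [35,60,65,65]

```text
t: 14.65
position: [451.7, 107.6, 135.8]
tcp_rot: [-0.705, 0.705, 0.055, -0.055]
force: [0.6, 0.4, -0.3]
finger_gap: 0.65
```

```bash
python3 - <<'E'
from look import *
s=arm.state();p=s["position"];print(p,s["finger_gap"],s["force"],s["ft_torque"])
look("pics/g13.png",[("side",(280,120,55,55))],12,[])
im=arm.get_image("side");print([ [int(v) for v in zpt(im,(x,y))] for y in (150,152,154,156,157,158) for x in (301,303)])
print([ [int(v) for v in zpt(im,(x,y))] for y in (160,164,168) for x in (301,303)])
E
```

```text
[451.68685903 107.63533428 135.81062529] 0.6501206929537193 [ 0.62102515  0.38474699 -0.28106774] [-0.01655488  0.00914218  0.0046793 ]
[[450, 100, 178], [454, 98, 179], [450, 101, 172], [454, 98, 173], [448, 97, 169], [455, 99, 167], [450, 101, 161], [455, 100, 161], [449, 98, 160], [454, 97, 159], [448, 95, 158], [451, 88, 161]]
[[446, 89, 155], [452, 90, 154], [447, 93, 142], [453, 95, 141], [447, 93, 131], [453, 94, 129]]
```

View pics/g13.png

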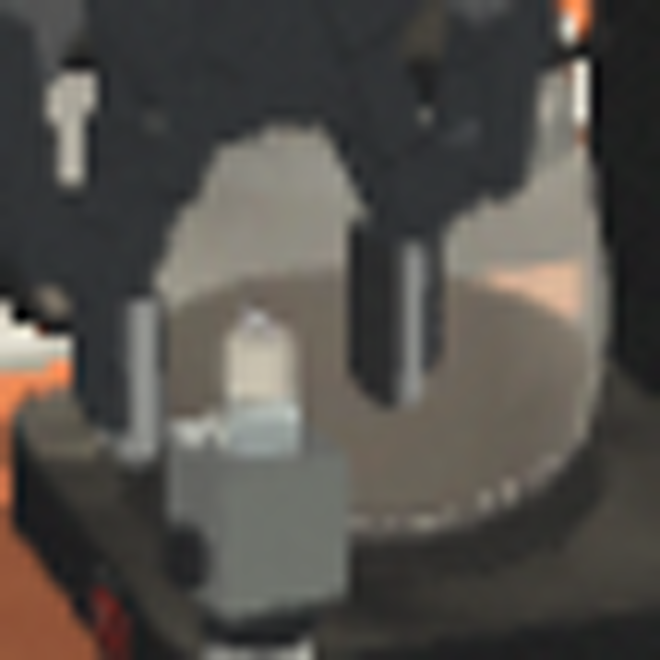

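Emit:
step_arm:
  offset:
    - [0,0.005,0]
    - [0,0.007,0]
    - [0,0.006,0]
    - [0,0,0]
    - [0,0,0]
    - [0,0,0]
  twist:
    - [0,0,0]
    - [0,0,0]
    - [0,0,0]
    - [0,0,0]
    - [0,0,0]
    - [0,0,0]
  claw: [65,65,65,65,65,65]

```text
t: 15.35
position: [451.9, 107.7, 118.1]
tcp_rot: [0.705, -0.705, -0.055, 0.055]
force: [-0.6, 0.4, 0.1]
finger_gap: 0.651
```

```bash
python3 - <<'E'
from look import *
s=arm.state();p=s["position"];print(p,s["finger_gap"],s["force"],s["ft_torque"])
look("pics/g14.png",[("side",(280,120,55,55))],12,[])
im=arm.get_image("side")
for y in range(154,168):print(y,[ [int(v) for v in zpt(im,(x,y))] for x in (288,292,312,314)])
E
```

```text
[451.87801347 107.70486598 118.10496041] 0.6509300034579808 [-0.6083257   0.35075315  0.06183567] [0.02391124 0.02772415 0.01315789]
154 [[413, 96, 174], [423, 93, 174], [481, 103, 162], [485, 100, 162]]
155 [[413, 96, 171], [422, 90, 173], [481, 104, 159], [486, 100, 159]]
156 [[412, 93, 170], [422, 90, 170], [482, 106, 155], [486, 100, 156]]
157 [[413, 96, 166], [423, 94, 165], [481, 104, 153], [485, 99, 154]]
158 [[412, 93, 164], [423, 92, 163], [481, 103, 150], [486, 100, 151]]
159 [[412, 93, 162], [422, 91, 161], [480, 101, 148], [486, 102, 147]]
160 [[413, 96, 157], [422, 91, 158], [546, 279, 60], [552, 277, 60]]
161 [[413, 96, 154], [423, 93, 154], [547, 280, 56], [552, 275, 57]]
162 [[486, 345, 33], [422, 91, 153], [548, 283, 51], [553, 278, 52]]
163 [[483, 337, 34], [422, 91, 150], [547, 282, 48], [555, 285, 45]]
164 [[481, 327, 35], [422, 93, 146], [550, 288, 41], [558, 292, 38]]
165 [[480, 326, 32], [491, 318, 34], [549, 286, 39], [555, 285, 39]]
166 [[479, 322, 30], [488, 307, 35], [547, 281, 38], [551, 274, 40]]
167 [[479, 322, 26], [487, 304, 33], [543, 270, 40], [551, 274, 37]]
```

View pics/g14.png

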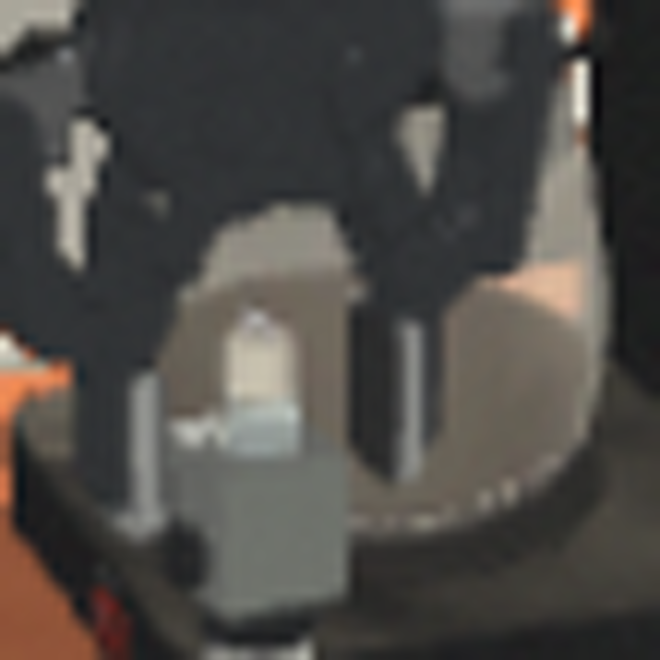

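Emit:
step_arm:
  offset:
    - [0,0.005,0]
    - [0,0.005,0]
    - [0,0.004,0]
    - [0,0,0]
    - [0,0,0]
    - [0,0,0]
  twist:
    - [0,0,0]
    - [0,0,0]
    - [0,0,0]
    - [0,0,0]
    - [0,0,0]
    - [0,0,0]
  claw: [65,65,65,65,65,65]

```text
t: 16.05
position: [451.8, 107.7, 104.1]
tcp_rot: [-0.705, 0.705, 0.055, -0.055]
force: [0.5, -0.3, 0.7]
finger_gap: 0.651
```

```bash
python3 - <<'E'
from look import *
s=arm.state();p=s["position"];print(p,s["finger_gap"],s["force"],s["ft_torque"])
look("pics/g15.png",[("side",(280,120,55,55))],12,[])
E
```

```text
[451.84183909 107.68218034 104.09662061] 0.6509823952743797 [ 0.468385   -0.29256217  0.70997357] [ 0.00509393 -0.04946785 -0.04899632]
```

View pics/g15.png

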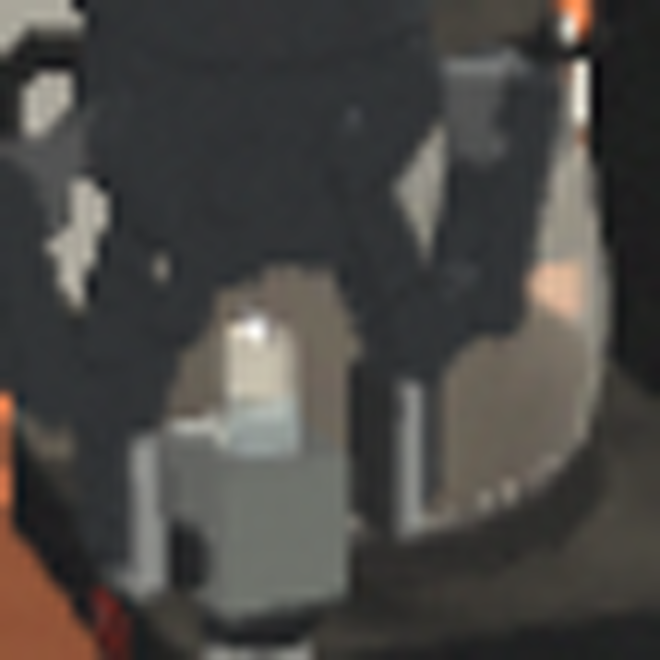

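Emit:
step_arm:
  offset:
    - [0,0,0]
    - [0,0,0]
    - [0,0,0]
    - [0,0,0]
    - [0,0,0]
    - [0,0,0]
  twist:
    - [0,0,0]
    - [0,0,0]
    - [0,0,0]
    - [0,0,0]
    - [0,0,0]
    - [0,0,0]
  claw: [50,40,30,20,10,10]
  grip_force: 35

```text
t: 16.7
position: [451.4, 107.6, 104.3]
tcp_rot: [-0.705, 0.705, 0.054, -0.055]
force: [-4.1, 0.3, 4.3]
finger_gap: 0.354
```

```bash
python3 - <<'E'
from look import *
s=arm.state();p=s["position"];print(p,s["finger_gap"],s["force"],s["ft_torque"])
look("pics/g16.png",[("side",(280,120,55,55))],12,[])
E
```

```text
[451.38281521 107.61548749 104.2617174 ] 0.35359965873166205 [-4.06645993  0.26846111  4.2844807 ] [-0.11822653  0.79052854 -0.39836451]
```

View pics/g16.png

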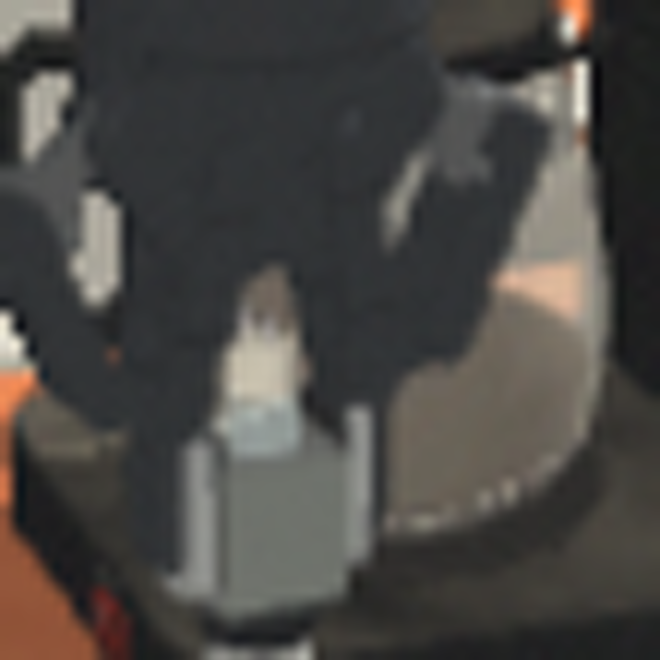

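Emit:
step_arm:
  offset:
    - [0,0,0]
    - [0,0,0]
    - [0,0,0]
    - [0,-0.003,0]
    - [0,-0.004,0]
    - [0,0,0]
  twist:
    - [0,0,0]
    - [0,0,0]
    - [0,0,0]
    - [0,0,0]
    - [0,0,0]
    - [0,0,0]
  claw: [10,10,10,10,10,10]
  grip_force: 60

```text
t: 17.35
position: [451.4, 107.6, 110.9]
tcp_rot: [0.705, -0.705, -0.054, 0.055]
force: [-1.1, 0.2, -1.4]
finger_gap: 0.347
```

Emit:
step_arm:
  offset:
    - [0,-0.006,0]
    - [0,-0.008,0]
    - [0,-0.008,0]
    - [0,-0.008,0]
    - [0,-0.008,0]
    - [0,-0.008,0]
    - [0,-0.008,0]
    - [0,-0.008,0]
    - [0,-0.006,0]
    - [0,-0.002,0]
    - [0,0,0]
    - [0,0,0]
  twist:
    - [0,0,0]
    - [0,0,0]
    - [0,0,0]
    - [0,0,0]
    - [0,0,0]
    - [0,0,0]
    - [0,0,0]
    - [0,0,0]
    - [0,0,0]
    - [0,0,0]
    - [0,0,0]
    - [0,0,0]
  claw: [10,10,10,10,10,10,10,10,10,10,10,10]

```text
t: 18.55
position: [451.3, 107.6, 180.9]
tcp_rot: [-0.705, 0.705, 0.055, -0.055]
force: [-3.4, -1.7, -1.6]
finger_gap: 0.346
```

```bash
python3 - <<'E'
from look import *
s=arm.state();p=s["position"];print(p,s["finger_gap"],s["force"],s["ft_torque"])
look("pics/g17.png",[("side",(270,80,75,95))],8,[])
E
```

```text
[451.34979816 107.62870823 180.90383457] 0.34609078452636205 [-3.41960321 -1.66578765 -1.57265295] [-0.14121135  0.92391387 -0.78222219]
```

View pics/g17.png

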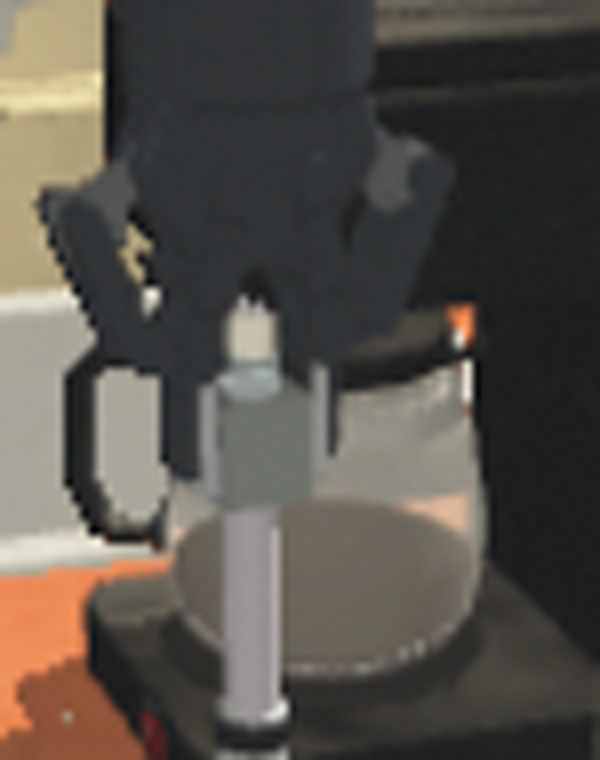

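Emit:
step_arm:
  offset:
    - [0,-0.002,0]
    - [0,-0.002,0]
    - [0,0,0]
    - [0,0,0]
    - [0,0,0]
  twist:
    - [0,0,0]
    - [0,0,0]
    - [0,0,0]
    - [0,0,0]
    - [0,0,0]
  claw: [10,10,10,10,10]

```text
t: 19.1
position: [451.3, 107.6, 184.5]
tcp_rot: [-0.705, 0.705, 0.054, -0.055]
force: [-2.6, -0.4, -7.4]
finger_gap: 0.349
```

Emit:
step_arm:
  offset:
    - [0,0,0]
    - [0,0,0]
    - [0,0,0]
    - [0,0,0]
    - [0,0,0]
  twist:
    - [0,0,0]
    - [0,0,0]
    - [0,0,0]
    - [0,0,0]
    - [0,0,0]
  claw: [10,10,10,10,10]

```text
t: 19.6
position: [451.4, 107.6, 184.5]
tcp_rot: [-0.705, 0.705, 0.054, -0.055]
force: [-1.8, -0.1, -12.5]
finger_gap: 0.351
```

```bash
python3 - <<'E'
from look import *
s=arm.state();p=s["position"];print(s["t"],p,s["finger_gap"],s["force"],s["qvel"].round(4))
look("pics/g18.png",[("side",(270,80,75,95))],8,[])
im=arm.get_image("side")
# underside front edge of head -> height at head front
for y in range(125,145,2):print(y,[int(v) for v in zpt(im,(303,y))])
E
```

```text
19.6 [451.37169414 107.62403799 184.48807716] 0.3505431464514708 [ -1.79394683  -0.06934414 -12.48020948] [-0.001   0.0003  0.0014  0.0008  0.0012  0.0012]
125 [456, 101, 244]
127 [456, 102, 239]
129 [453, 92, 237]
131 [453, 92, 232]
133 [453, 92, 227]
135 [452, 91, 222]
137 [452, 90, 217]
139 [452, 91, 212]
141 [453, 93, 205]
143 [455, 99, 197]
```

View pics/g18.png

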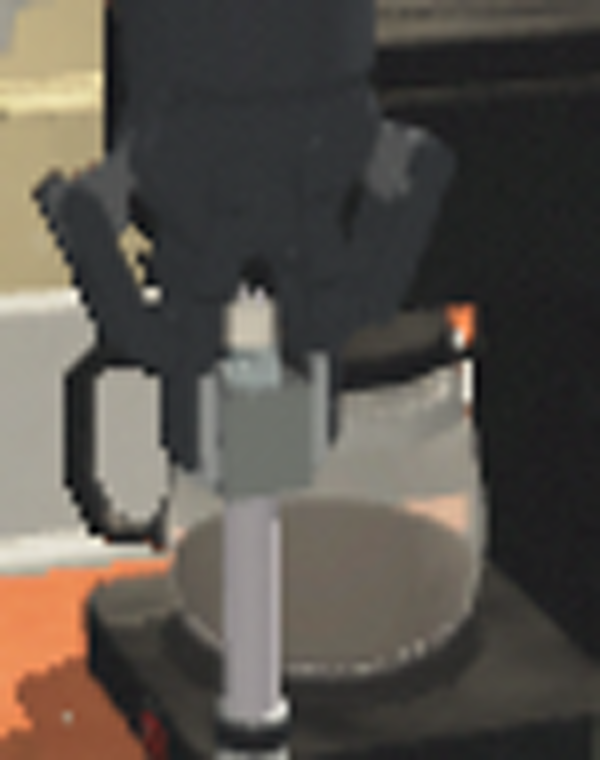

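Emit:
step_arm:
  offset:
    - [0,0.001,0]
    - [0,0,0]
    - [0,0,0]
    - [0,0,0]
    - [0,0,0]
    - [0,0,0]
  twist:
    - [0,0,0]
    - [0,0,0]
    - [0,0,0]
    - [0,0,0]
    - [0,0,0]
    - [0,0,0]
  claw: [10,10,10,10,10,10]

```text
t: 20.3
position: [451.4, 107.6, 184.4]
tcp_rot: [-0.705, 0.705, 0.055, -0.055]
force: [-5.2, -1.3, -5.3]
finger_gap: 0.347
```

Steady at the stop, with a small upward preload. I'm handing it in.

```bash
python3 - <<'E'
from rig import arm
print(arm.close_job()); s=arm.state();print(s["t"],s["position"],s["force"],s["finger_gap"])
E
```

```text
the job is handed in; nothing more can be done
None
the job is handed in; nothing more can be done
```

I took the tall bulb from the tray's middle pocket, seated it pins up in the grey pole's socket and let go. I then squeezed the head over its button and opposite face (35 N, then 60 N) and pulled it up to the second stop. I handed the job in at about 20.3 s with the head still held there; the hand-in gives no verdict.

**Last checks:**
- **Head height:** the TCP rose about 80 mm (104.3 to 184.4). The side camera's depth reading put the head about 79 mm above home. The tool force showed it pressing against the hard end: 12.5 N at first, 5.3 N after I backed off 1 mm.
- **Button:** the finger opening read about 29.5 mm, close to the 30 mm head width. The opening reads about 1 mm low (14.9 mm on the 16 mm bulb), so the button may be up to about 0.5 mm short of flush, still past 4.5 mm. The head came up freely, so the latch was released.
- **Bulb:** the side view shows it upright and down in the socket, with no finger visibly touching it.
- **Other objects:** I ran no final check on the short bulbs, tape roll, teaspoon or noodle packet. The arm did not go near the last three. A top view after the bulb was lifted showed both short bulbs still in the tray.

**Disagreement:** the cameras showed the fingertips about 27 mm higher than the reported TCP height, while x and y agreed. The arm's contact forces fitted the cameras, so I worked to the camera heights.

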